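Clamp a tube rack on the shaker

ROBOT

A 7-joint arm with a two-finger parallel gripper is mounted at the origin on the work surface. World frame = base frame: x ahead of the robot, y to its left, z up, the work surface at z = 0. Lengths are in m, angles in rad, forces in N, time in s.
With the tool pointing down it reaches from about 0.4 to 0.85 m from the base axis. Payload 4.5 kg.
Tool frame: the origin (TCP) lies at the centre of the arm's flange, where the gripper is bolted on; the fingertips stand r.tcp_to_tips ahead of it and the grasp point (between the pads) lies 147 mm ahead of it (r.tcp_to_tips is the distance from the TCP to the fingertips, in m); x points along the fingers, y is the direction in which the jaws open and shut, and the axes are right-handed (so a half turn about x gives the same grasp; the last joint's range is limited). The gripper opens to 88 mm and grips with 3 to 60 N. Pads are 18 mm wide; open, the fingers measure 123 mm over their backs; the gripper's body (75 mm by 187 mm) begins 45 mm behind the grasp point.
Start: joints at [1.233, 0.689, -0.195, 1.565, 0.157, 0.902, -0.215], TCP at [0.227, -0.582, 0.405] pointing down, gripper open.
Joint ranges: [-3.01, 3.01], [-0.46, 2.08], [-1.47, 1.51], [0.13, 2.56], [-1, 4.14], [0.04, 2.09], [-2.66, 2.66]. Speed limits (rad/s): [2.57, 2.57, 3.14, 3.14, 3.14, 3.14, 3.14].

INTERFACE

Orientations are given as a unit quaternion [x, y, z, w].
In Python, from plant import r, eyes gives the robot as it stands.
- The arm moves only by the tool carry_out, never from a script. Its argument "targets" is text: rows parted by semicolons, each of 5 numbers parted by spaces: the opening, from 0 (shut) to 1 (fully open), then the shift along the tool's x, y, z in mm, then the turn about the tool's x in rad. A call has 1 to 20 rows; each row shifts and turns the commanded pose from where the row before left it, along the tool's axes as they then stand; what a row does not reach is not made up. A row lasts 1/12 s, in which the tool goes at most 41.7 mm and 7.16 degrees, less where a joint would pass 70% of its speed; a pose out of reach is approached as far as the arm can. A call is refused whole if a number of a shift passes 41.7 or a number of a turn 0.125, either way. A call with a gripper value outside its range is refused whole. The fingers move at their own pace and stop on an object; "force" is the grip in N (left out, the last holds). Time passes only in rows, so rows that do not move let the fingers close. It gives the time, the measured TCP pose, the force and the opening at its end, in the units of the state.
- r.get_state(): the state, without advancing time (a new reading comes with each control period).
- eyes.snapshot(name): name is "scene" or "top" or "wrist"; returns (picture, depth): 420x560x3 uint8, blue, green, red; 420x560 float32, m along the optical axis (not along the pixel's ray), 0 where there is no reading.
- eyes.camera_params(name): a dict with "intrinsics" (3x3 intrinsics, pixels), "dist_coeffs" ([k1, k2, p1, p2, k3] as OpenCV has them; the pictures are not rectified), "rvec" (rotation vector, rad) and "tvec" (3), from world to camera coordinates, as OpenCV has them; the wrist camera has in their place "T_tool_cam" (4x4, takes a point from camera to tool coordinates, whose origin is the TCP and whose axes are the tool frame's). Camera axes: x right, y down, z forward; pixel columns grow to the right and rows downward; lengths in m; the calibration is good to about 2 mm. A picture is of the moment at which its call begins: read the wrist's pose just before it. camera_params takes no time and is no camera call.
- r.finish_job(): hands the job in, once; it reports no verdict.
The state is a dict: "clock": time; "q": joint angles; "qd": joint speeds; "joint_torque": joint torques, N m; "tool_pos": TCP position; "eef_rot": TCP orientation; "contact_force": force on the tool from outside, world axes, zero at the start; "moment": the same for the moment, N m; "opening": opening from 0.0 (shut) to 1.0 (fully open).
Only numpy, scipy, OpenCV 4.12 (cv2) and the standard library are available. Lean on these libraries where they do the work, as an engineer would, in place of code of your own. Each camera call takes 0.05 s, during which the arm holds its last target.

TASK

Load the shaker: swing its red sprung hold-down bar right back until it stays back by itself, lift the blue rack of capped tubes over and set it down gently on the tray, level and flat between the four corner lugs, then bring the bar forward again and let it bear down on the tube caps. Keep the rack level on the way, let go of everything, and leave the pink rack, the white box and the bottle where they are.

Things in the scene. Friction and masses are not known exactly. Their poses are not given: they have to be found in the camera images.
- shaker: bench-top tube shaker, fixed: white housing 262 x 260 mm, aluminium tray plate on top at 82 mm. Origin at bench height under the centre of the tray; its x axis points from the tray centre to the hinge of the bar (away from the robot, give or take the yaw), z up. Housing reaches from x = -112 to +150 mm and y = -130 to +130 mm
- tray (a point): centre of the black rubber mat on the tray (74 x 134 mm, 85 mm above the bench), axes as the shaker's. The rack belongs here, its long side along y. Four black corner lugs stand 10 mm above the mat and leave a bay of 67 mm (x) by 126 mm (y), open in the middle of every side (lugs reach 14 to 18 mm from each corner)
- bar (a joint): angle of the hold-down bar, rad. 0 = down at its stop over the empty tray (bar axis 30 mm above the mat); about 0.26 = resting on the caps of a rack in the tray; 1.9 = right back at its rear stop (11 degrees past upright). Over-centre springs drive it down below about 1.2 and back above about 1.25, with some 6 N at the bar; let go, it travels damped, without a slam, to that end and stays
- bar_mid (a point): middle of the bar's axis: red round sleeve, diameter 18 mm, 136 mm long, lying along the shaker's y. Two 8 mm steel side arms, 80 mm to either side, carry it 113.5 mm from the hinge
- bar_hinge (a point): middle of the hinge axis of the bar: on the shaker's x axis 112.5 mm from the tray centre, 45 mm above the mat (130 mm above the bench); axis along the shaker's y. The bar swings from the tray side up and over towards +x. Hinge cheeks stand 89 to 106 mm to either side, up to 22 mm above the axis
- rack: blue rack with 32 capped white tubes, loose, about 0.18 kg. Block 60 mm (x) by 118 mm (y), 42 mm high; the flat field of caps stands to 50 mm. Origin at the centre of its underside, z up. It is the same either way round. Its long side walls can be gripped across the 60 mm
- pink_rack: empty pink rack, loose, 60 x 118 x 42 mm, a bystander; origin at the centre of its underside, long side along y
- cryobox: white freezer box with green foam and tubes, loose, 133 x 133 x 56 mm, a bystander; origin at the centre of its underside
- bottle: amber bottle with red cap, loose, 56 mm diameter, 100 mm high, a bystander; origin at the centre of its underside

How it is judged:
On the way, in this order (a step that is already met when the one before it is completed fails the run):
1. the hold-down bar is right back and stays there by itself, let go (value of joint bar above 1.8 rad and contact force between the fingers and shaker below 0.1 N), for 0.2 s.
2. the rack stands on the tray between the lugs, let go, with the bar still back (value of joint bar above 1.6 rad and x of rack in the frame of tray between -0.006 and 0.006 m and y of rack in the frame of tray between -0.007 and 0.007 m and z of rack in the frame of tray below 0.003 m and angle between rack's own z axis and vertical below 0.05 rad and contact force between the fingers and rack below 0.1 N), for 0.2 s.
At the end, for the whole second after the job is handed in: The blue rack stands flat on the tray mat between the four lugs (within 6 mm across, 7 mm along, 3 mm in height and 0.12 rad of square, tilted less than 0.05 rad) and at rest, and the hold-down bar rests still on its caps (joint between 0.19 and 0.32) (value of joint bar between 0.19 and 0.32 rad and velocity of joint bar between -0.05 and 0.05 rad/s and x of rack in the frame of tray between -0.006 and 0.006 m and y of rack in the frame of tray between -0.007 and 0.007 m and z of rack in the frame of tray between -0.003 and 0.003 m and angle between the y axis of rack and the y axis of tray, either way round below 0.12 rad and angle between rack's own z axis and vertical below 0.05 rad and linear speed of rack below 0.02 m/s); the robot touches nothing.
It fails at once if the rack is tipped more than 0.4 rad (angle between rack's own z axis and vertical above 0.4 rad).
It fails at once if the rack is dropped or flung (faster than 0.5 m/s while the gripper does not hold it) (linear speed of rack above 0.5 m/s and contact force between the fingers and rack below 0.1 N).
It fails at once if the pink rack, the white box or the bottle is moved more than 25 mm (distance of any of pink_rack, cryobox, bottle from where it was at the start of the episode above 0.025 m).
It also fails if it takes over 67 s, if anything falls off the work surface, if the arm or the gripper's body presses on something with over 40 N, if the wrist force passes 120 N, or if a joint passes its speed limit or range.

## Working session

There is one attempt and no reset: what is moved stays moved. The work goes in short steps, Python scripts to look and compute and a tool call to move; the robot and the scene stay as the last step left them, time stands still between calls to the robot, and variables do not carry over. Pictures are saved under pics/ and viewed, and the job is handed in when it is done.

Besides the shell and the picture viewer there is one more tool, called after ">>>" as name(argument=value, ...) on one line, values as JSON. carry_out: Moves the arm, as the interface text tells. Its arguments: {"type":"object","properties":{"targets":{"type":"string"},"force":{"type":"number"}},"required":["targets"]}

```bash
ls; mkdir -p pics; python3 - <<'E'
from plant import r, eyes
import cv2
s=r.get_state(); print({k:(v if not hasattr(v,'tolist') else v.tolist()) for k,v in s.items()}); print(r.tcp_to_tips)
import numpy as np
for n in ("scene","top"):
    p,d=eyes.snapshot(n); cv2.imwrite(f'pics/{n}0.png',p); np.savez(f'{n}0.npz',p=p,d=d); print(n,eyes.camera_params(n))
print(eyes.camera_params("wrist"))
E
```

```text
pics
{'clock': 0.0, 'q': [1.2328195709175993, 0.6900145280476837, -0.19453889273740435, 1.5663219038206362, 0.15732443825556028, 0.9024989894830691, -0.21511903750898956], 'qd': [0.0011790916509287815, 0.0005705218373071812, -0.001144070615646349, -0.0014209579435058748, -0.0009494457417178514, -5.30880254433162e-05, 0.0003361644843683319], 'joint_torque': [-0.0007756822742521763, -52.75727033615112, -1.2677106633782387, -15.34300982952118, -0.052838127594441175, 0.006569288234459236, 0.0001614216353118536], 'tool_pos': [0.2269104447390213, -0.582011634726506, 0.40389722262707234], 'eef_rot': [-0.6947517506834794, -0.13135215205275966, 0.695085099744478, -0.1300896659483695], 'contact_force': [-0.29564221473981567, -0.30777258758979525, 0.11291608594184369], 'moment': [-0.005697508511273767, -0.038631405131846944, 0.0011847296796387492], 'opening': 1.001403981317272}
0.166
scene {'intrinsics': array([[471.54202433,   0.        , 277.41169424],
       [  0.        , 471.54202433, 207.96878235],
       [  0.        ,   0.        ,   1.        ]]), 'dist_coeffs': array([0.02456283, 0.  
[... 439 characters left out ...]
256, -2.1495969 ,  0.17406086]), 'tvec': array([0.00567846, 0.66347347, 1.25894463])}
{'intrinsics': array([[335.84012316,   0.        , 278.12509369],
       [  0.        , 335.84012316, 208.79955684],
       [  0.        ,   0.        ,   1.        ]]), 'dist_coeffs': array([-0.06950221,  0.        ,  0.        ,  0.        ,  0.        ]), 'T_tool_cam': array([[-3.51494627e-04, -2.73585297e-01,  9.61847681e-01,
         1.96294499e-02],
       [ 9.99999785e-01, -6.29388771e-04,  1.86415210e-04,
         2.62168598e-04],
       [ 5.54375670e-04,  9.61847540e-01,  2.73585459e-01,
        -7.01307626e-02],
       [ 0.00000000e+00,  0.00000000e+00,  0.00000000e+00,
         1.00000000e+00]])}
```

View pics/top0.png

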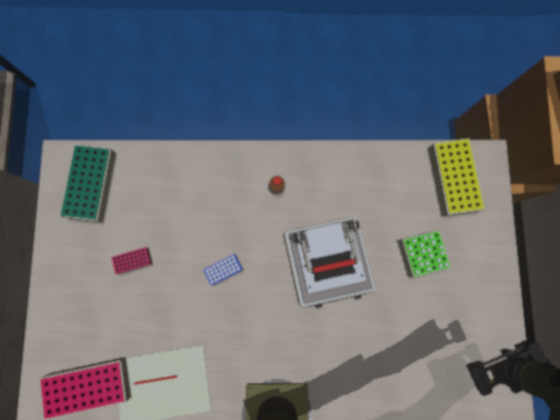

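View pics/scene0.png

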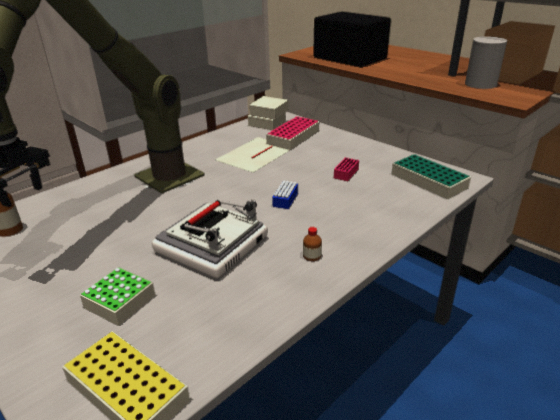

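```bash
cat > h.py <<'E'
import numpy as np, cv2
from scipy.spatial.transform import Rotation as R
def cam(eyes,name,st=None):
    c=eyes.camera_params(name)
    K,D=c['intrinsics'],c['dist_coeffs']
    if 'rvec' in c:
        Rm=cv2.Rodrigues(c['rvec'])[0]; return K,D,Rm.T,-Rm.T@c['tvec']
    T=c['T_tool_cam']; Rt=R.from_quat(st['eef_rot']).as_matrix()
    return K,D,Rt@T[:3,:3],Rt@T[:3,3]+np.array(st['tool_pos'])
def onplane(C,uv,z):
    K,D,Rw,o=C
    n=cv2.undistortPoints(np.asarray(uv,float).reshape(-1,1,2),K,D).reshape(-1,2)
    d=np.c_[n,np.ones(len(n))]@Rw.T
    return o+d*((z-o[2])/d[:,2])[:,None]
def proj(C,P):
    K,D,Rw,o=C
    P=np.asarray(P,float).reshape(-1,3)
    return cv2.projectPoints((P-o)@Rw,np.zeros(3),np.zeros(3),K,D)[0].reshape(-1,2)
def bigs(m,amin=40):
    n,l,s,c=cv2.connectedComponentsWithStats(m.astype(np.uint8))
    return sorted([(s[i,4],c[i],l==i) for i in range(1,n) if s[i,4]>=amin],key=lambda t:-t[0])
def pts(m): 
    c=cv2.findContours(m.astype(np.uint8),cv2.RETR_EXTERNAL,cv2.CHAIN_APPROX_NONE)[0]
    return max(c,key=cv2.contourArea).reshape(-1,2)
E
python3 - <<'E'
from plant import r,eyes
from h import *
f=np.load('top0.npz');p=f['p'];C=cam(eyes,'top')
hsv=cv2.cvtColor(p,cv2.COLOR_BGR2HSV)
u,v=np.meshgrid(range(560),range(420))
H,S,V=[hsv[...,i].astype(int) for i in range(3)]
def rect(m,z,n):
    w=onplane(C,pts(m),z)[:,:2]
    rc=cv2.minAreaRect((w*1000).astype(np.float32)); print(n,rc, m.sum())
    return rc
box=(u>195)&(u<250)&(v>245)&(v<295)
m=box&(H>105)&(H<135)&(S>50)
m=cv2.morphologyEx(m.astype(np.uint8),cv2.MORPH_CLOSE,np.ones((5,5)))
rect(m,0.046,'rack')
red=((H<10)|(H>172))&(S>130)&(V>80)
rb=red&(u>300)&(u<365)&(v>250)&(v<285); rect(rb,0.115,'bar')
m=((H>160))&(S>80)&(u>100)&(u<165)&(v>235)&(v<285);m=cv2.morphologyEx(m.astype(np.uint8),cv2.MORPH_CLOSE,np.ones((5,5)));rect(m,0.042,'pink')
m=(H>40)&(H<80)&(S>80)&(u>390)&(u<460)&(v>220)&(v<290);m=cv2.morphologyEx(m.astype(np.uint8),cv2.MORPH_CLOSE,np.ones((7,7)));rect(m,0.056,'box')
d=f['d']
for uv in [(223,269),(330,262),(320,240),(332,267),(345,285),(275,200)]: print(uv,d[uv[1],uv[0]])
im=cv2.resize(p[200:320,180:400],None,fx=3.6,fy=3.6,interpolation=cv2.INTER_CUBIC);cv2.imwrite('pics/crop0.png',im)
f=np.load('scene0.npz');im=cv2.resize(f['p'][160:290,130:350],None,fx=3.6,fy=3.6,interpolation=cv2.INTER_CUBIC);cv2.imwrite('pics/crop1.png',im)
E
```

```text
rack ((479.6575012207031, 180.94729614257812), (61.939048767089844, 120.12940216064453), 26.45540428161621) 673
bar ((489.97039794921875, -182.74749755859375), (19.465452194213867, 136.0040740966797), 11.894323348999023) 248
pink ((512.1922607421875, 491.81878662109375), (62.31763458251953, 124.67630767822266), 16.454376220703125) 681
box ((531.0260620117188, -506.0589599609375), (126.38594055175781, 126.83744812011719), 13.668594360351562) 1407
(223, 269) 1.289025
(330, 262) 1.2512583
(320, 240) 1.2676463
(332, 267) 1.2133521
(345, 285) 1.2469946
(275, 200) 1.3680998
```

View pics/crop0.png

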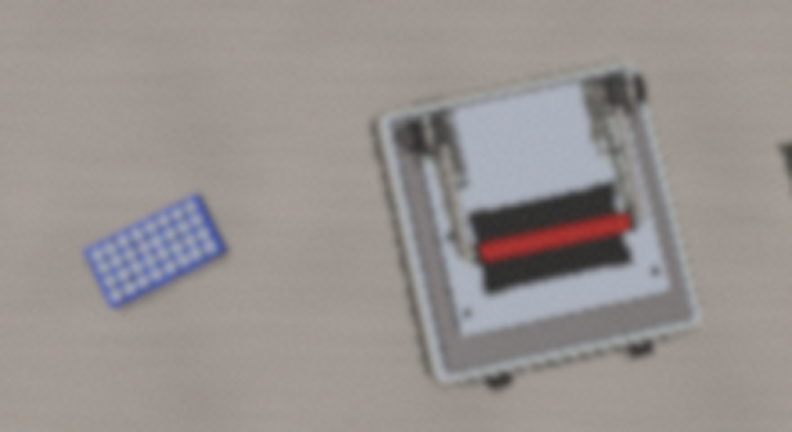

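View pics/crop1.png

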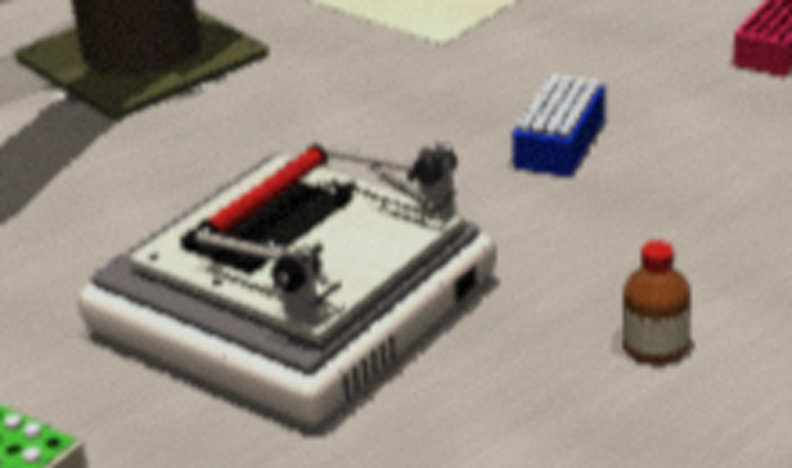

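```bash
cat >> h.py <<'E'
def plan(st,xy,z,yaw_sh,graspz=True):
    """shift in present tool axes (mm) for grasp point to reach xy,z; turn about tool x so tool y lies along dir yaw_sh (mod pi)"""
    Rt=R.from_quat(st['eef_rot']).as_matrix(); t=np.array(st['tool_pos'])
    tgt=np.array([xy[0],xy[1],z+0.147])
    ty=Rt[:,1]; a=np.arctan2(ty[1],ty[0])
    # tool x down: positive turn about tool x turns world yaw negatively
    d=-(yaw_sh-a); d=(d+np.pi/2)%np.pi-np.pi/2
    print('axes x',Rt[:,0].round(3),'y',Rt[:,1].round(3),'z',Rt[:,2].round(3))
    print('shift now',(Rt.T@(tgt-t)*1000).round(1),'turn',round(d,4))
    Rn=Rt@R.from_rotvec([d,0,0]).as_matrix()
    print('shift after turn',(Rn.T@(tgt-t)*1000).round(1))
E
python3 - <<'E'
from plant import r,eyes
from h import *
plan(r.get_state(),(0.49,-0.183),0.257,np.radians(11.9))
plan(r.get_state(),(0.48,0.181),0.257,np.radians(26.5))
E
```

```text
axes x [-0.001  0.001 -1.   ] y [ 0.363 -0.932 -0.002] z [-0.932 -0.363  0.   ]
shift now [   0.4 -276.2 -390.1] turn -1.4066
shift after turn [   0.4  339.7 -336.2]
axes x [-0.001  0.001 -1.   ] y [ 0.363 -0.932 -0.002] z [-0.932 -0.363  0.   ]
shift now [   0.9 -618.9 -513. ] turn 1.4802
shift after turn [   0.9 -567.   569.9]
```

>>> carry_out(targets="1 0 -23 -32.5 0;1 0 -23 -32.5 0;1 0 -23 -32.5 0;1 0 -23 -32.5 0;1 0 -23 -32.5 0;1 0 -23 -32.5 0;1 0 -23 -32.5 0;1 0 -23 -32.5 0;1 0 -23 -32.5 0;1 0 -23 -32.5 0;1 0 -23 -32.5 0;1 0 -23 -32.5 0")

```text
clock: 1.1
tool_pos: [0.4908, -0.1816, 0.4045]
eef_rot: [-0.695, -0.131, 0.695, -0.131]
contact_force: [0.4, 0.3, 0.4]
opening: 1.001
```

>>> carry_out(targets="1 0 0 0 -0.12;1 0 0 0 -0.12;1 0 0 0 -0.12;1 0 0 0 -0.12;1 0 0 0 -0.12;1 0 0 0 -0.12;1 0 0 0 -0.12;1 0 0 0 -0.12;1 0 0 0 -0.12;1 0 0 0 -0.12;1 0 0 0 -0.12;1 0 0 0 -0.087;1 0 0 0 0;1 0 0 0 0;1 0 0 0 0")

```text
clock: 2.35
tool_pos: [0.4901, -0.1835, 0.4046]
eef_rot: [0.446, 0.549, -0.446, 0.549]
contact_force: [0.8, -0.2, 0.9]
opening: 1.001
```

```bash
cat > look.py <<'E'
import sys
from plant import r,eyes
from h import *
n=sys.argv[1]
s=r.get_state(); p,d=eyes.snapshot('wrist'); cv2.imwrite(f'pics/{n}.png',p)
np.savez(n+'.npz',p=p,d=d,eef_rot=s['eef_rot'],tool_pos=s['tool_pos'])
print(s['clock'],np.round(s['q'],2),np.round(s['tool_pos'],4),np.round(s['qd'],2))
plan(s,(0.49,-0.183),0.257,np.radians(11.9))
E
python3 look.py w1
```

```text
2.35 [ 0.62  0.6  -0.56  1.86  0.43  0.81  0.03] [ 0.4901 -0.1835  0.4046] [-0.01 -0.    0.   -0.    0.    0.    0.01]
axes x [-0.  0. -1.] y [ 0.979  0.204 -0.   ] z [ 0.204 -0.979 -0.   ]
shift now [ 0.6  0.  -0.5] turn -0.0021
shift after turn [ 0.6  0.  -0.5]
```

View pics/w1.png

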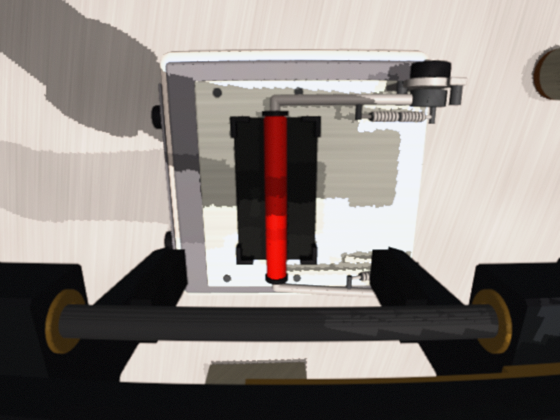

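```bash
cat > tray.py <<'E'
import sys
from plant import r,eyes
from h import *
f=np.load(sys.argv[1]+'.npz');p=f['p'];C=cam(eyes,'wrist',dict(eef_rot=f['eef_rot'],tool_pos=f['tool_pos']))
hsv=cv2.cvtColor(p,cv2.COLOR_BGR2HSV).astype(int);H,S,V=hsv[...,0],hsv[...,1],hsv[...,2]
u,v=np.meshgrid(range(560),range(420))
red=((H<8)|(H>172))&(S>150)&(V>60)
b=bigs(red)[0][2]
w=onplane(C,pts(b),0.115)[:,:2]; rc=cv2.minAreaRect((w*1000).astype(np.float32)); print('bar',rc)
dark=(p.max(2)<55)&(v<275)&(u>200)&(u<350)
dark=cv2.morphologyEx((dark|b).astype(np.uint8),cv2.MORPH_OPEN,np.ones((5,25)))
m=bigs(dark)[0][2]
for z in (.085,.095):
  w=onplane(C,pts(m),z)[:,:2]; rc=cv2.minAreaRect((w*1000).astype(np.float32)); print('mat',z,rc)
o=p.copy(); o[m]=(0,255,0); o[b]=(255,255,0); cv2.imwrite('pics/m_'+sys.argv[1]+'.png',o[80:320,180:450])
E
python3 tray.py w1
```

```text
bar ((487.6932373046875, -185.78057861328125), (18.200027465820312, 140.2305450439453), 12.112207412719727)
mat 0.085 ((486.7137756347656, -183.38780212402344), (77.73368072509766, 131.59312438964844), 11.783317565917969)
mat 0.095 ((486.3509826660156, -181.11073303222656), (75.14215850830078, 127.20606231689453), 11.783319473266602)
```

View pics/m_w1.png

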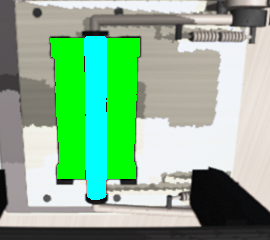

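>>> carry_out(targets="1 35 -2 0 0;1 35 0 0 0;1 30 0 0 0;1 25 0 0 0;1 15 0 0 0;1 0 0 0 0;0 0 0 0 0;0 0 0 0 0;0 0 0 0 0;0 0 0 0 0;0 0 0 0 0;0 0 0 0 0;0 0 0 0 0;0 0 0 0 0", force=20)

```text
clock: 3.57
tool_pos: [0.4882, -0.1839, 0.2649]
eef_rot: [0.445, 0.549, -0.445, 0.549]
contact_force: [0.2, 0.2, -0.4]
opening: 0.419
```

```bash
python3 look.py w2; python3 - <<'E'
import numpy as np
e=0.132;prev=None
for th in np.r_[np.arange(0,1.95,.1)]:
    x=112.5-113.5*np.cos(th-e);z=130+113.5*np.sin(th-e)
    if prev: print(round(th,2),np.round([x,z],1),'dy %.1f dx(tool) %.1f'%(x-prev[0],-(z-prev[1])))
    prev=(x,z)
E
```

```text
3.5667 [ 0.5   0.8  -0.39  1.98  0.63  0.48 -0.14] [ 0.4882 -0.1839  0.2649] [ 0.  0. -0. -0. -0.  0.  0.]
axes x [ 0. -0. -1.] y [0.978 0.206 0.   ] z [ 0.206 -0.978  0.   ]
shift now [-139.1    2.    -0.5] turn 0.0002
shift after turn [-139.1    2.    -0.5]
0.1 [ -0.9 126.4] dy -0.9 dx(tool) -11.3
0.2 [ -0.7 137.7] dy 0.2 dx(tool) -11.3
0.3 [  0.6 149. ] dy 1.3 dx(tool) -11.3
0.4 [  3.1 160.1] dy 2.5 dx(tool) -11.1
0.5 [  6.6 170.8] dy 3.5 dx(tool) -10.8
0.6 [ 11.2 181.2] dy 4.6 dx(tool) -10.4
0.7 [ 16.8 191.1] dy 5.6 dx(tool) -9.9
0.8 [ 23.4 200.3] dy 6.6 dx(tool) -9.2
0.9 [ 30.9 208.8] dy 7.5 dx(tool) -8.5
1.0 [ 39.1 216.6] dy 8.3 dx(tool) -7.8
1.1 [ 48.2 223.5] dy 9.0 dx(tool) -6.9
1.2 [ 57.8 229.5] dy 9.7 dx(tool) -6.0
1.3 [ 68.  234.4] dy 10.2 dx(tool) -5.0
1.4 [ 78.7 238.3] dy 10.6 dx(tool) -3.9
1.5 [ 89.6 241.2] dy 11.0 dx(tool) -2.8
1.6 [100.9 242.9] dy 11.2 dx(tool) -1.7
1.7 [112.2 243.5] dy 11.3 dx(tool) -0.6
1.8 [123.5 243. ] dy 11.3 dx(tool) 0.5
1.9 [134.7 241.3] dy 11.2 dx(tool) 1.7
```

View pics/w2.png

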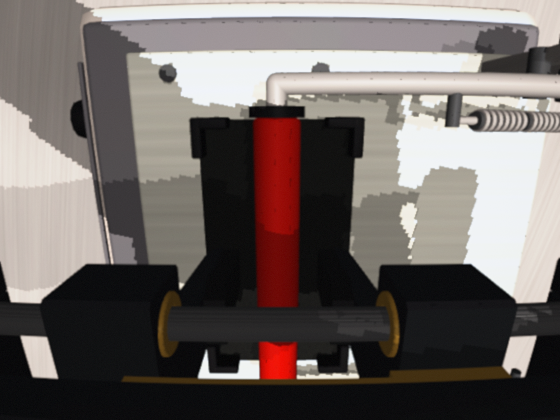

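Fingers straddle the bar (opening still 0.42, bar at col 277 in the middle). Keep closing.

>>> carry_out(targets="0 0 0 0 0;0 0 0 0 0;0 0 0 0 0;0 0 0 0 0;0 0 0 0 0;0 0 0 0 0;0 0 0 0 0;0 0 0 0 0")

```text
clock: 4.28
tool_pos: [0.4881, -0.1839, 0.2647]
eef_rot: [0.445, 0.549, -0.445, 0.549]
contact_force: [-0.8, -1.1, 0.8]
opening: 0.193
```

>>> carry_out(targets="0 -11.3 -0.9 0 0;0 -11.3 0.2 0 0;0 -11.3 1.3 0 0;0 -11.1 2.5 0 0;0 -10.8 3.5 0 0;0 -10.4 4.6 0 0;0 -9.9 5.6 0 0;0 -9.2 6.6 0 0;0 -8.5 7.5 0 0;0 -7.8 8.3 0 0;0 0 0 0 0")

```text
clock: 5.2
tool_pos: [0.5212, -0.1769, 0.3655]
eef_rot: [0.441, 0.553, -0.451, 0.544]
contact_force: [-17.9, -2.1, 10.2]
opening: 0.194
```

```bash
python3 look.py w3
```

```text
5.2 [ 0.55  0.69 -0.53  1.82  0.48  0.79 -0.02] [ 0.5212 -0.1769  0.3655] [ 0.   -0.    0.01  0.03  0.01 -0.04 -0.01]
axes x [-0.02  -0.004 -1.   ] y [ 0.979  0.205 -0.02 ] z [ 0.205 -0.979 -0.   ]
shift now [-37.8 -32.5  -0.5] turn -0.0016
shift after turn [-37.8 -32.5  -0.5]
```

View pics/w3.png

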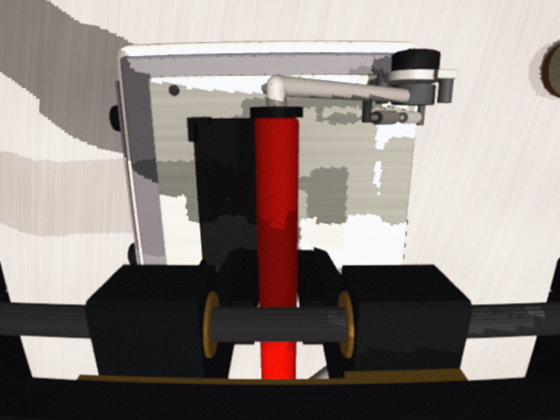

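>>> carry_out(targets="0 -6.9 9 0 0;0 -6 9.7 0 0;0 -5 10.2 0 0;0 -3.9 10.6 0 0;0 -2.8 11 0 0;0 -1.7 11.2 0 0;0 -0.6 11.3 0 0;0 0 0 0 0", force=25)

```text
clock: 5.92
tool_pos: [0.5999, -0.1604, 0.3952]
eef_rot: [0.446, 0.548, -0.444, 0.551]
contact_force: [1.3, -0.7, 8.8]
opening: 0.197
```

```bash
python3 look.py w4
```

```text
5.9167 [ 0.48  0.73 -0.54  1.58  0.44  0.95  0.  ] [ 0.5999 -0.1604  0.3952] [ 0.01 -0.01 -0.    0.02 -0.   -0.03  0.  ]
axes x [ 0.005 -0.001 -1.   ] y [0.978 0.207 0.005] z [ 0.207 -0.978  0.002]
shift now [  -9.4 -112.1   -0.6] turn 0.0007
shift after turn [  -9.4 -112.1   -0.5]
```

View pics/w4.png

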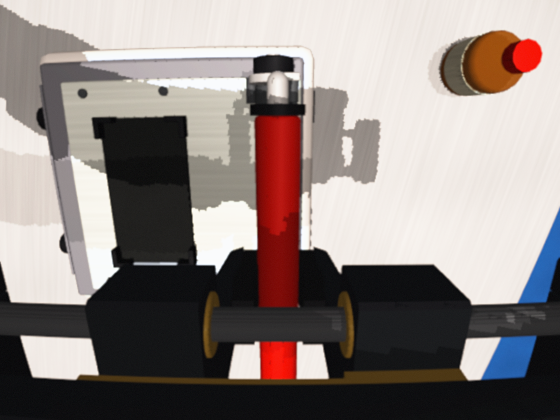

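>>> carry_out(targets="1 0 3 0 0;1 0 3 0 0;1 0 3 0 0;1 0 3 0 0;1 0 0 0 0;1 0 0 0 0;1 0 0 0 0;1 0 0 0 0;1 0 0 0 0;1 0 0 0 0;1 0 0 0 0;1 0 0 0 0")

```text
clock: 6.97
tool_pos: [0.6097, -0.1582, 0.3933]
eef_rot: [0.445, 0.549, -0.445, 0.549]
contact_force: [0.0, -0.6, 0.5]
opening: 0.998
```

>>> carry_out(targets="1 -20 0 0 0;1 -35 0 0 0;1 -25 0 0 0;1 0 -35 0 0;1 0 -35 0 0;1 0 -35 0 0;1 0 -15 0 0;1 0 0 0 0;1 0 0 0 0")

```text
clock: 7.72
tool_pos: [0.4922, -0.1833, 0.4737]
eef_rot: [0.446, 0.549, -0.446, 0.549]
contact_force: [1.0, -0.5, 0.2]
opening: 0.997
```

```bash
python3 look.py w5; python3 tray.py w5
```

```text
7.7167 [ 0.65  0.52 -0.61  1.76  0.35  0.97  0.11] [ 0.4922 -0.1833  0.4737] [-0.03  0.02 -0.01 -0.05 -0.   -0.   -0.  ]
axes x [ 0.001 -0.001 -1.   ] y [0.979 0.206 0.001] z [ 0.206 -0.979  0.001]
shift now [69.7 -2.1 -0.8] turn -0.0006
shift after turn [69.7 -2.1 -0.8]
bar ((704.0994262695312, -177.51092529296875), (31.832237243652344, 214.47056579589844), 12.280097007751465)
mat 0.085 ((486.69146728515625, -182.91360473632812), (77.1739501953125, 129.92620849609375), 11.83557415008545)
mat 0.095 ((486.4517822265625, -181.07113647460938), (75.0826644897461, 126.4054183959961), 11.835569381713867)
```

View pics/w5.png

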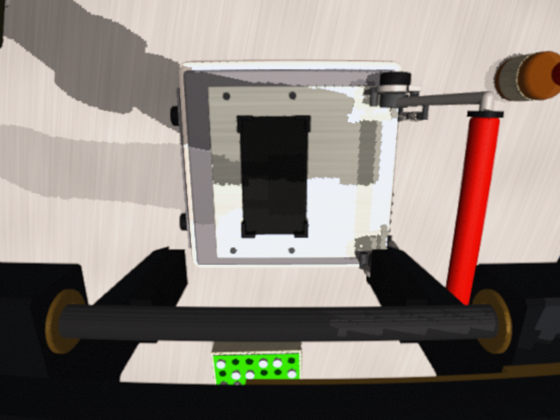

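```bash
cat > mat.py <<'E'
import sys
from plant import r,eyes
from h import *
f=np.load(sys.argv[1]+'.npz');p=f['p'];C=cam(eyes,'wrist',dict(eef_rot=f['eef_rot'],tool_pos=f['tool_pos']))
u,v=np.meshgrid(range(560),range(420))
dark=(p.max(2)<70)&(v<255)&(u>225)&(u<330)
m=bigs(dark)[0][2]
rows=range(145,212); L=np.array([(np.where(m[y])[0][0]-.5,y) for y in rows]);Rr=np.array([(np.where(m[y])[0][-1]+.5,y) for y in rows])
cols=range(262,289); T=np.array([(x,np.where(m[:,x])[0][0]-.5) for x in cols]);B=np.array([(x,np.where(m[:,x])[0][-1]+.5) for x in cols])
W=[onplane(C,a,.085)[:,:2] for a in (L,Rr,T,B)]
def line(w): 
    vx,vy,x,y=cv2.fitLine((w*1000).astype(np.float32),cv2.DIST_HUBER,0,.01,.01).ravel(); return np.array([x,y]),np.array([vx,vy])
ls=[line(w) for w in W]
for l in ls: print(l[0].round(2),np.degrees(np.arctan2(l[1][1],l[1][0])).round(2))
yaw=np.mean([np.degrees(np.arctan2(l[1][1],l[1][0]))%180-90 for l in ls[:2]]);print('yaw',yaw)
c,s=np.cos(np.radians(yaw)),np.sin(np.radians(yaw)); ex=np.array([c,s]);ey=np.array([-s,c])
x=[l[0]@ex for l in ls[:2]];y=[l[0]@ey for l in ls[2:]]
print('widths',x[1]-x[0],y[0]-y[1]); print('centre',(x[0]+x[1])/2*ex+(y[0]+y[1])/2*ey)
E
python3 mat.py w5
```

```text
[ 452.05 -191.48] -77.3
[ 522.92 -177.44] -78.35
[ 469.98 -119.61] 11.8
[ 502.43 -247.87] 11.83
yaw 12.17078
widths 72.24347 132.22083
centre [ 487.27817 -183.5087 ]
```

>>> carry_out(targets="1 0 6.3 -35.9 0;1 0 6.3 -35.9 0;1 0 6.3 -35.9 0;1 0 6.3 -35.9 0;1 0 6.3 -35.9 0;1 0 6.3 -35.9 0;1 0 6.3 -35.9 0;1 0 6.3 -35.9 0;1 0 6.3 -35.9 0;1 0 6.3 -35.9 0;1 20 0 0 -0.085;1 20 0 0 -0.085;1 20 0 0 -0.085;1 0 0 0 0;1 0 0 0 0;1 0 0 0 0;1 0 0 0 0")

```text
clock: 9.18
tool_pos: [0.4804, 0.1819, 0.4144]
eef_rot: [0.373, 0.601, -0.372, 0.602]
contact_force: [-0.1, -0.1, -0.0]
opening: 1.003
```

```bash
python3 look.py w6
```

```text
9.1833 [-0.05  0.59 -0.64  1.87  0.47  0.83 -0.47] [0.4804 0.1819 0.4144] [ 0.01 -0.01  0.    0.01  0.   -0.    0.  ]
axes x [ 0.002  0.001 -1.   ] y [0.895 0.445 0.003] z [ 0.445 -0.895 -0.   ]
shift now [   9.9 -153.9  331. ] turn 0.2538
shift after turn [  9.9 -65.9 359.1]
```

View pics/w6.png

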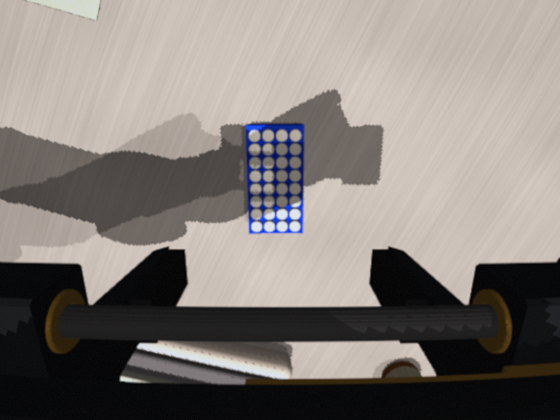

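```bash
cat > rack.py <<'E'
import sys
from plant import r,eyes
from h import *
f=np.load(sys.argv[1]+'.npz');p=f['p'];st=dict(eef_rot=f['eef_rot'],tool_pos=f['tool_pos']);C=cam(eyes,'wrist',st)
hsv=cv2.cvtColor(p,cv2.COLOR_BGR2HSV).astype(int);H,S,V=hsv[...,0],hsv[...,1],hsv[...,2]
m=(H>105)&(H<130)&(S>90)
m[260:]=0; m[:, :180]=0;m[:,380:]=0
m=cv2.morphologyEx(m.astype(np.uint8),cv2.MORPH_CLOSE,np.ones((15,15)));m=bigs(m)[0][2]
k=cv2.boundingRect(m.astype(np.uint8)); print(k)
rows=range(k[1]+12,k[1]+k[3]-12);cols=range(k[0]+10,k[0]+k[2]-10)
L=np.array([(np.where(m[y])[0][0]-.5,y) for y in rows]);Rr=np.array([(np.where(m[y])[0][-1]+.5,y) for y in rows])
T=np.array([(x,np.where(m[:,x])[0][0]-.5) for x in cols]);B=np.array([(x,np.where(m[:,x])[0][-1]+.5) for x in cols])
W=[onplane(C,a,.042)[:,:2] for a in (L,Rr,T,B)]
def line(w): 
    vx,vy,x,y=cv2.fitLine((w*1000).astype(np.float32),cv2.DIST_HUBER,0,.01,.01).ravel(); return np.array([x,y]),np.array([vx,vy])
ls=[line(w) for w in W]
print([np.degrees(np.arctan2(l[1][1],l[1][0])).round(2) for l in ls])
yaw=np.mean([np.degrees(np.arctan2(l[1][1],l[1][0]))%180-90 for l in ls[:2]]);print('yaw',yaw)
c,s=np.cos(np.radians(yaw)),np.sin(np.radians(yaw)); ex=np.array([c,s]);ey=np.array([-s,c])
x=[l[0]@ex for l in ls[:2]];y=[l[0]@ey for l in ls[2:]]
print('widths',x[1]-x[0],y[0]-y[1]); cc=(x[0]+x[1])/2*ex+(y[0]+y[1])/2*ey; print('centre',cc, 'by far edge',(x[0]+x[1])/2*ex+(y[1]+59)*ey)
plan(st,cc/1000,0.030,np.radians(yaw))
E
python3 rack.py w6
```

```text
(245, 124, 59, 110)
[np.float32(-62.91), np.float32(-63.43), np.float32(26.39), np.float32(26.38)]
yaw 26.828392
widths 59.900665 118.15365
centre [477.2687 181.9615] by far edge [477.30338 181.89294]
axes x [ 0.002  0.001 -1.   ] y [0.895 0.445 0.003] z [ 0.445 -0.895 -0.   ]
shift now [237.4  -3.4  -1.4] turn -0.0067
shift after turn [237.4  -3.4  -1.4]
```

>>> carry_out(targets="1 0 -3.4 -1.4 0;1 40 0 0 0;1 40 0 0 0;1 40 0 0 0;1 40 0 0 0;1 35 0 0 0;1 25 0 0 0;1 17 0 0 0;1 0 0 0 0;1 0 0 0 0;1 0 0 0 0")

```text
clock: 10.15
tool_pos: [0.4766, 0.1813, 0.1774]
eef_rot: [0.373, 0.601, -0.371, 0.602]
contact_force: [-0.2, 0.5, 1.0]
opening: 0.999
```

```bash
python3 look.py w7; python3 - <<'E'
from plant import r
from h import *
plan(r.get_state(),(.4773,.182),.03,np.radians(26.6))
E
```

```text
10.15 [-0.31  0.95 -0.24  2.04  0.86  0.25 -0.84] [0.4766 0.1813 0.1774] [ 0.01 -0.02 -0.   -0.    0.   -0.   -0.  ]
axes x [ 0.002  0.001 -1.   ] y [0.895 0.446 0.002] z [ 0.446 -0.895 -0.   ]
shift now [-226.9 -150.1  332. ] turn 0.2549
shift after turn [-226.9  -61.6  359.1]
axes x [ 0.002  0.001 -1.   ] y [0.895 0.446 0.003] z [ 0.446 -0.895 -0.   ]
shift now [ 0.7  0.8 -0.5] turn -0.0019
shift after turn [ 0.7  0.8 -0.5]
```

View pics/w7.png

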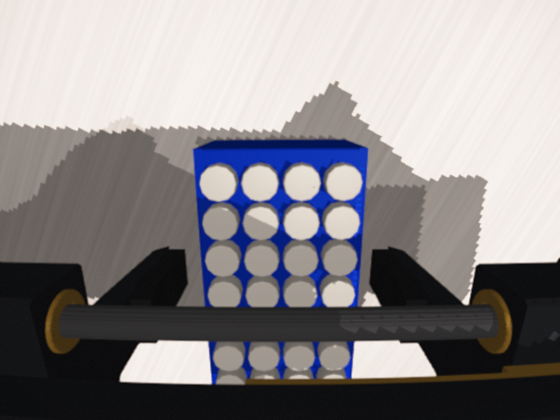

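>>> carry_out(targets="0 0 0 0 0;0 0 0 0 0;0 0 0 0 0;0 0 0 0 0;0 0 0 0 0;0 0 0 0 0;0 0 0 0 0;0 0 0 0 0;0 0 0 0 0;0 0 0 0 0", force=25)

```text
clock: 11.03
tool_pos: [0.4766, 0.1812, 0.1767]
eef_rot: [0.372, 0.601, -0.372, 0.602]
contact_force: [0.2, -1.1, 5.8]
opening: 0.677
```

>>> carry_out(targets="0 -3 0 0 0;0 -6 0 0 0;0 -12 0 0 0;0 -20 0 0 0;0 -30 0 0 0;0 -30 0 0 0;0 -30 0 0 0;0 -19 0 0 0;0 0 0 0 0;0 0 0 0 0")

```text
clock: 11.87
tool_pos: [0.476, 0.1806, 0.3267]
eef_rot: [0.372, 0.601, -0.372, 0.602]
contact_force: [0.3, 0.2, -2.6]
opening: 0.683
```

```bash
python3 look.py w8; python3 - <<'E'
from plant import r
from h import *
plan(r.get_state(),(.4873,-.1835),.18,np.radians(11.9))
E
```

```text
11.8667 [-0.12  0.71 -0.55  1.98  0.62  0.63 -0.61] [0.476  0.1806 0.3267] [-0.02  0.04  0.03  0.02  0.01 -0.01 -0.  ]
axes x [ 0.001  0.    -1.   ] y [0.895 0.446 0.001] z [ 0.446 -0.895  0.   ]
shift now [ -77.3 -149.7  331.6] turn 0.2548
shift after turn [-77.3 -61.2 358.7]
axes x [-0.001 -0.001 -1.   ] y [ 0.895  0.446 -0.001] z [ 0.446 -0.895  0.001]
shift now [  -0.9 -152.1  330.8] turn 0.255
shift after turn [ -0.9 -63.7 358.4]
```

View pics/w8.png

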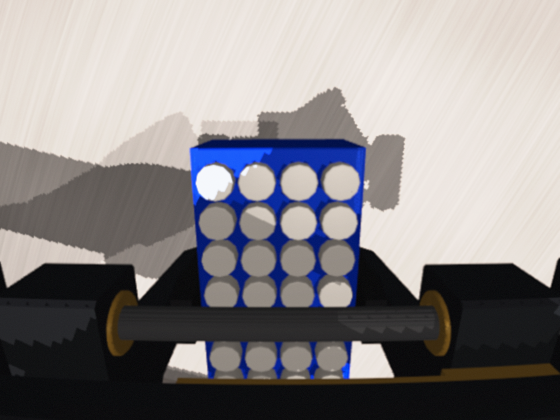

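>>> carry_out(targets="0 0 0 0 0.05;0 0 0 0 0.085;0 0 0 0 0.085;0 0 0 0 0.035;0 0 -2 10 0;0 0 -3.6 20 0;0 0 -5 28 0;0 0 -5.3 30 0;0 0 -5.3 30 0;0 0 -5.3 30 0;0 0 -5.3 30 0;0 0 -5.3 30 0;0 0 -5.3 30 0;0 0 -5.3 30 0;0 0 -5.3 30 0;0 0 -5.3 30 0;0 0 -5 28 0;0 0 -4 21 0;0 0 -1.5 12 0;0 0 0 0 0")

```text
clock: 13.58
tool_pos: [0.4875, -0.2182, 0.3244]
eef_rot: [0.446, 0.549, -0.448, 0.547]
contact_force: [-0.6, -0.7, -2.8]
opening: 0.676
```

>>> carry_out(targets="0 0 0 0 0;0 0 0 0 0;0 0 0 0 0")

```text
clock: 13.83
tool_pos: [0.4891, -0.2122, 0.326]
eef_rot: [0.445, 0.55, -0.444, 0.549]
contact_force: [-0.1, -0.6, -2.3]
opening: 0.681
```

```bash
python3 look.py w9; python3 - <<'E'
from plant import r
from h import *
plan(r.get_state(),(.4873,-.1835),.115,np.radians(11.9))
E
```

```text
13.8333 [ 0.66  0.74 -0.57  1.91  0.61  0.68 -0.07] [ 0.4891 -0.2122  0.326 ] [-0.   -0.    0.   -0.01  0.    0.    0.  ]
axes x [-0.001  0.001 -1.   ] y [ 0.978  0.209 -0.   ] z [ 0.209 -0.978 -0.001]
shift now [-78.    7.  -28.5] turn 0.0034
shift after turn [-78.    6.9 -28.5]
axes x [-0.     0.001 -1.   ] y [ 0.978  0.209 -0.   ] z [ 0.209 -0.978 -0.001]
shift now [ 64.1   4.2 -28.5] turn 0.0033
shift after turn [ 64.1   4.1 -28.6]
```

View pics/w9.png

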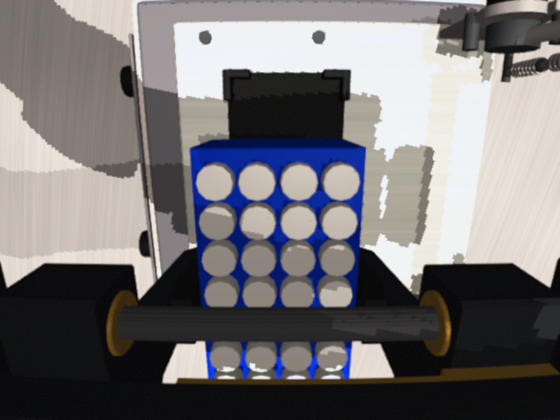

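>>> carry_out(targets="0 0 1.6 -10 0;0 0 1.5 -10 0;0 0 1.5 -8 0;0 15 0 0 0;0 15 0 0 0;0 14 0 0 0;0 0 0 0 0;0 0 0 0 0;0 0 0 0 0")

```text
clock: 14.63
tool_pos: [0.4883, -0.1847, 0.2829]
eef_rot: [0.445, 0.549, -0.445, 0.55]
contact_force: [-0.1, -0.4, -1.8]
opening: 0.682
```

```bash
python3 look.py w10; python3 - <<'E'
from plant import r,eyes
from h import *
plan(r.get_state(),(.4873,-.1835),.1147,np.radians(11.9))
for n in ('scene',):
    p,d=eyes.snapshot(n); cv2.imwrite('pics/s10.png',cv2.resize(p[140:290,130:350],None,fx=3.6,fy=3.6,interpolation=cv2.INTER_CUBIC))
E
```

```text
14.6333 [ 0.57  0.79 -0.49  1.97  0.69  0.55 -0.19] [ 0.4883 -0.1847  0.2829] [ 0.01 -0.01 -0.   -0.01  0.   -0.   -0.  ]
axes x [ 0.001  0.    -1.   ] y [0.978 0.208 0.001] z [ 0.208 -0.978  0.   ]
shift now [-121.1    2.2   -1.3] turn 0.0014
shift after turn [-121.1    2.2   -1.3]
axes x [ 0.002 -0.    -1.   ] y [0.978 0.207 0.002] z [ 0.207 -0.978  0.   ]
shift now [21.4 -0.7 -1.7] turn 0.001
shift after turn [21.4 -0.8 -1.7]
```

View pics/w10.png

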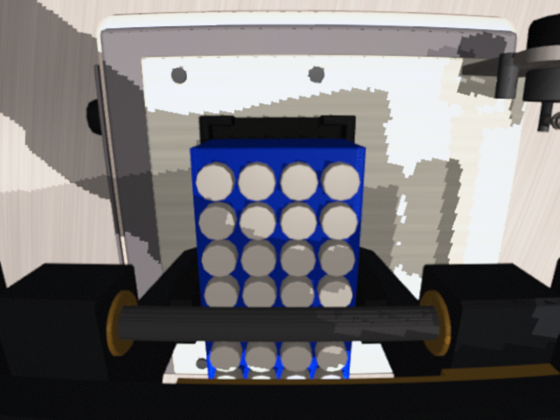

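View pics/s10.png

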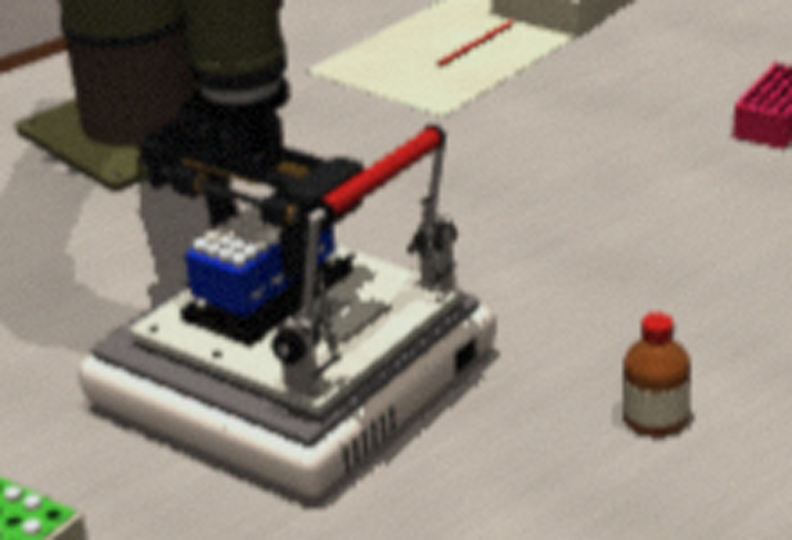

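```bash
python3 - <<'E'
from plant import r,eyes
from h import *
p=cv2.imread('pics/w10.png');cv2.imwrite('pics/z10.png',cv2.resize(p[100:200,170:390],None,fx=3.6,fy=3.6,interpolation=cv2.INTER_NEAREST))
f=np.load('w10.npz');C=cam(eyes,'wrist',f)
a=np.radians(11.95);ex=np.array([np.cos(a),np.sin(a)]);ey=np.array([-ex[1],ex[0]])
for uv,z in [((191,148),.148),((366,148),.148),((200,116),.095),((356,116),.095)]:
    w=onplane(C,[uv],z)[0,:2]-f['tool_pos'][:2]; print(uv,(w@ex*1000).round(1),(w@ey*1000).round(1))
E
```

```text
(191, 148) -29.7 58.7
(366, 148) 30.1 58.7
(200, 116) -38.0 69.0
(356, 116) 38.0 69.0
```

View pics/z10.png

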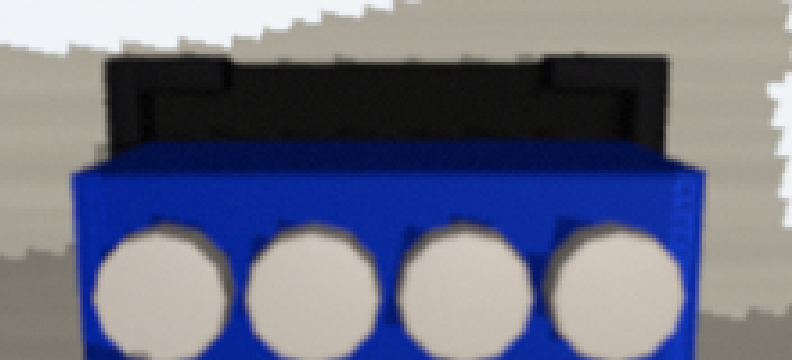

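>>> carry_out(targets="0 0 -0.2 -1.6 0;0 5 0 0 0;0 5 0 0 0;0 4 0 0 0;0 3 0 0 0;0 2 0 0 0;0 1.5 0 0 0;0 0 0 0 0;0 0 0 0 0")

```text
clock: 15.48
tool_pos: [0.4874, -0.1839, 0.2617]
eef_rot: [0.445, 0.549, -0.445, 0.549]
contact_force: [-0.4, 0.6, -0.8]
opening: 0.681
```

```bash
python3 look.py w11
```

```text
15.4833 [ 0.54  0.82 -0.45  1.99  0.72  0.5  -0.23] [ 0.4874 -0.1839  0.2617] [-0.  0. -0. -0. -0.  0. -0.]
axes x [ 0. -0. -1.] y [0.978 0.207 0.   ] z [ 0.207 -0.978  0.   ]
shift now [-142.3    2.7   -0.3] turn 0.0005
shift after turn [-142.3    2.7   -0.3]
```

View pics/w11.png

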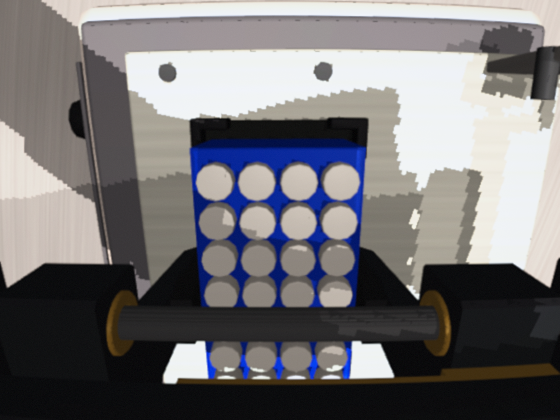

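>>> carry_out(targets="0 0.5 0 0 0;0 0.5 0 0 0;0 0 0 0 0;0 0 0 0 0")

```text
clock: 15.87
tool_pos: [0.4873, -0.1838, 0.2617]
eef_rot: [0.445, 0.549, -0.445, 0.55]
contact_force: [-3.5, 1.3, 8.1]
opening: 0.677
```

>>> carry_out(targets="0.7 -0.5 0 0 0;0.75 0 0 0 0;0.8 0 0 0 0;0.9 0 0 0 0;1 0 0 0 0;1 0 0 0 0;1 0 0 0 0;1 0 0 0 0")

```text
clock: 16.53
tool_pos: [0.4874, -0.184, 0.2612]
eef_rot: [0.445, 0.549, -0.445, 0.549]
contact_force: [0.3, 0.5, 0.8]
opening: 1.0
```

>>> carry_out(targets="1 -5 0 0 0;1 -15 0 0 0;1 -35 0 0 0;1 -40 0 0 0;1 -40 0 0 0;1 -40 0 0 0;1 -37 0 0 0;1 0 0 0 0;1 0 0 0 0;1 0 0 0 0")

```text
clock: 17.37
tool_pos: [0.4867, -0.1841, 0.4728]
eef_rot: [0.445, 0.549, -0.446, 0.549]
contact_force: [0.3, 0.2, 0.1]
opening: 0.998
```

```bash
python3 look.py w12
```

```text
17.3667 [ 0.72  0.54 -0.71  1.77  0.41  0.99  0.05] [ 0.4867 -0.1841  0.4728] [-0.    0.03  0.01  0.02 -0.   -0.    0.  ]
axes x [-0.001 -0.    -1.   ] y [ 0.978  0.206 -0.001] z [ 0.206 -0.978  0.   ]
shift now [68.8  3.5 -0.4] turn 0.0002
shift after turn [68.8  3.5 -0.4]
```

View pics/w12.png

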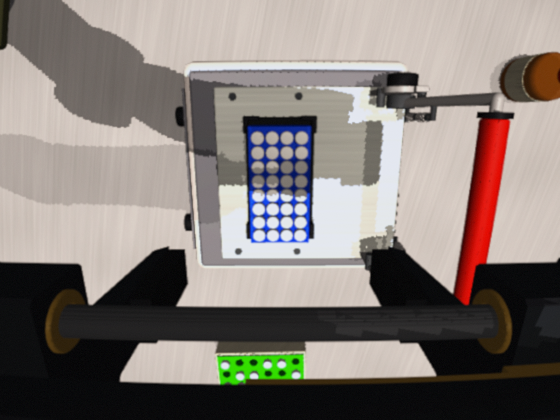

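```bash
sed 's/,\.042)/,.127)/' rack.py > rack2.py; python3 rack2.py w12 | head -5; python3 - <<'E'
from plant import r
from h import *
s=r.get_state()
a=np.radians(11.9);c=np.array([.4873,-.1835])
plan(s,c+.1347*np.array([np.cos(a),np.sin(a)]),.2413,a)
E
```

```text
(246, 124, 67, 119)
[np.float32(-77.99), np.float32(-77.5), np.float32(11.89), np.float32(11.91)]
yaw 12.256882
widths 62.725403 119.16432
centre [ 486.85846 -182.65018] by far edge [ 486.98206 -183.21906]
axes x [-0.003  0.    -1.   ] y [ 0.978  0.207 -0.003] z [ 0.207 -0.978 -0.001]
shift now [ 83.4 135.7  -0.3] turn 0.0004
shift after turn [ 83.4 135.7  -0.4]
```

>>> carry_out(targets="1 0 34 0 0;1 0 34 0 0;1 0 34 0 0;1 0 33.7 -0.4 0;1 0 0 0 0;1 0 0 0 0;1 25 0 0 0;1 25 0 0 0;1 20 0 0 0;1 10 0 0 0;1 0 0 0 0;1 0 0 0 0")

```text
clock: 18.42
tool_pos: [0.6195, -0.156, 0.3931]
eef_rot: [0.445, 0.549, -0.446, 0.549]
contact_force: [0.3, 1.0, 0.6]
opening: 1.004
```

```bash
python3 look.py w13; python3 - <<'E'
from plant import r
from h import *
s=r.get_state()
a=np.radians(11.9);c=np.array([.4873,-.1835])
plan(s,c+.1347*np.array([np.cos(a),np.sin(a)]),.2413,a)
E
```

```text
18.4167 [ 0.5   0.78 -0.63  1.52  0.51  1.01 -0.06] [ 0.6195 -0.156   0.3931] [-0.   -0.02 -0.02 -0.04 -0.    0.    0.  ]
axes x [-0.001 -0.    -1.   ] y [ 0.979  0.206 -0.001] z [ 0.206 -0.979 -0.   ]
shift now [ -10.7 -132.3   -0.2] turn 0.0
shift after turn [ -10.7 -132.3   -0.2]
axes x [ 0.001 -0.    -1.   ] y [0.978 0.206 0.001] z [ 0.206 -0.978  0.   ]
shift now [ 5.8 -0.9 -0.2] turn 0.0001
shift after turn [ 5.8 -0.9 -0.2]
```

View pics/w13.png

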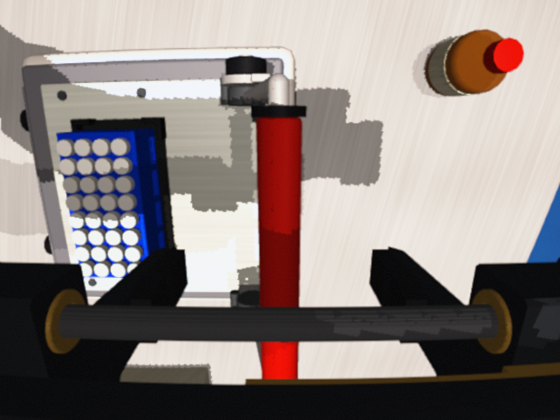

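Fingers straddle the bar centrally (bar cols 257–302 between the fingers). Close on it.

>>> carry_out(targets="0 5 0 0 0;0 0 0 0 0;0 0 0 0 0;0 0 0 0 0;0 0 0 0 0;0 0 0 0 0;0 0 0 0 0;0 0 0 0 0;0 0 0 0 0;0 0 0 0 0;0 0 0 0 0;0 0 0 0 0;0 0 0 0 0;0 0 0 0 0;0 0 0 0 0;0 0 0 0 0", force=20)

```text
clock: 19.8
tool_pos: [0.6198, -0.1556, 0.3882]
eef_rot: [0.445, 0.549, -0.446, 0.549]
contact_force: [-3.0, -0.3, 2.1]
opening: 0.19
```

>>> carry_out(targets="0 -1.7 -11.2 0 0;0 -0.5 -11.3 0 0;0 0.6 -11.3 0 0;0 1.7 -11.2 0 0;0 2.8 -11 0 0;0 3.9 -10.6 0 0;0 5 -10.2 0 0;0 6 -9.7 0 0;0 6.9 -9 0 0;0 7.8 -8.3 0 0;0 8.5 -7.5 0 0;0 9.2 -6.6 0 0;0 0 0 0 0")

```text
clock: 20.88
tool_pos: [0.5064, -0.1796, 0.3373]
eef_rot: [0.447, 0.548, -0.443, 0.551]
contact_force: [6.4, 0.5, -7.6]
opening: 0.176
```

```bash
python3 look.py w14
```

```text
20.8833 [ 0.61  0.73 -0.59  1.89  0.6   0.71 -0.13] [ 0.5064 -0.1796  0.3373] [-0.   -0.   -0.01 -0.03 -0.02  0.04  0.02]
axes x [ 0.007  0.002 -1.   ] y [0.978 0.207 0.007] z [ 0.207 -0.978 -0.001]
shift now [-66.9 -16.2  -0.1] turn 0.0011
shift after turn [-66.9 -16.2  -0.1]
```

View pics/w14.png

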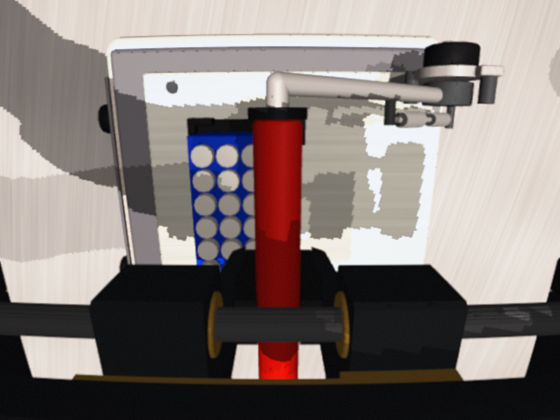

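>>> carry_out(targets="0 9.9 -5.6 0 0;0 8 -4 0 0;0 0 0 0 0;1 0 0 0 0;1 0 0 0 0;1 0 0 0 0;1 0 0 0 0;1 0 0 0 0;1 0 0 0 0;1 0 0 0 0;1 0 0 0 0;1 0 0 0 0;1 0 0 0 0;1 0 0 0 0;1 0 0 0 0")

```text
clock: 22.18
tool_pos: [0.4953, -0.1819, 0.3201]
eef_rot: [0.445, 0.549, -0.445, 0.549]
contact_force: [-0.2, -0.7, -0.7]
opening: 0.994
```

>>> carry_out(targets="1 0 -5 0 0;1 -20 0 0 0;1 -35 0 0 0;1 -40 0 0 0;1 -40 0 0 0;1 -25 0 0 0;1 0 0 0 0;1 0 0 0 0;1 0 0 0 0;1 0 0 0 0;1 0 0 0 0;1 0 0 0 0")

```text
clock: 23.18
tool_pos: [0.4902, -0.1829, 0.479]
eef_rot: [0.445, 0.55, -0.446, 0.549]
contact_force: [-0.6, -0.3, -0.2]
opening: 1.003
```

```bash
python3 look.py w15; python3 - <<'E'
from plant import r,eyes
import cv2
p,d=eyes.snapshot('scene'); cv2.imwrite('pics/s15.png',cv2.resize(p[140:290,130:350],None,fx=3.6,fy=3.6,interpolation=cv2.INTER_CUBIC)); cv2.imwrite('pics/s15f.png',p)
E
```

```text
23.1833 [ 0.72  0.54 -0.73  1.75  0.41  1.01  0.05] [ 0.4902 -0.1829  0.479 ] [ 0.   -0.   -0.   -0.01 -0.    0.    0.  ]
axes x [-0.002  0.001 -1.   ] y [ 0.978  0.207 -0.002] z [ 0.207 -0.978 -0.001]
shift now [75.  -0.   0.1] turn 0.0006
shift after turn [75.  -0.   0.1]
```

View pics/w15.png

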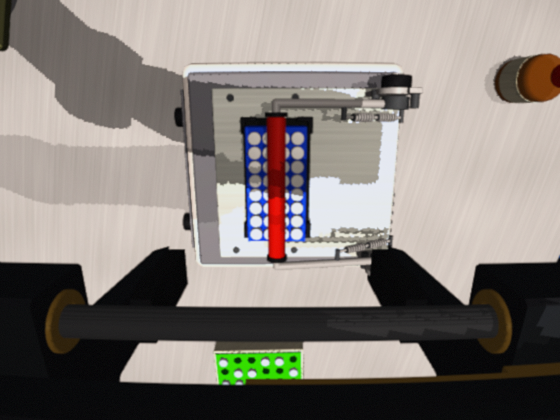

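View pics/s15.png

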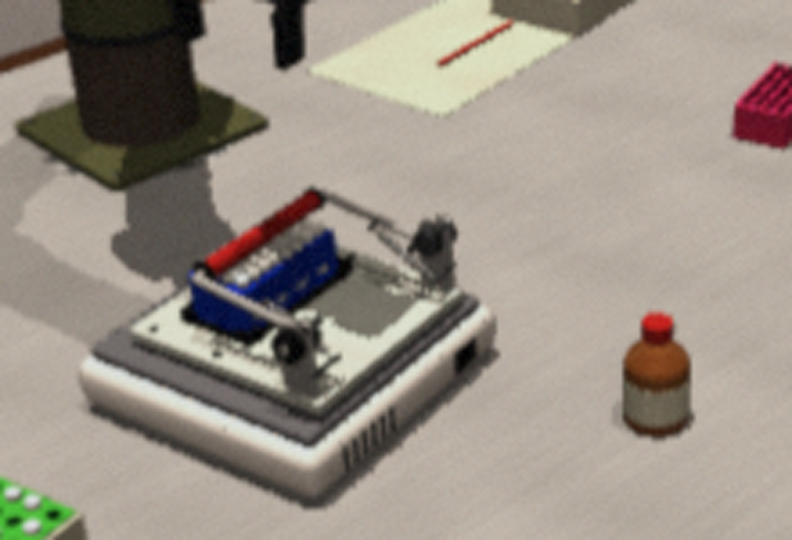

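>>> carry_out(targets="1 0 0 0 0;1 0 0 0 0;1 0 0 0 0;1 0 0 0 0;1 0 0 0 0;1 0 0 0 0;1 0 0 0 0;1 0 0 0 0;1 0 0 0 0;1 0 0 0 0")

```text
clock: 24.12
tool_pos: [0.4904, -0.1829, 0.4801]
eef_rot: [0.445, 0.549, -0.445, 0.549]
contact_force: [0.1, 0.4, 0.4]
opening: 0.999
```

```bash
python3 look.py w16; python3 rack2.py w16|head -5; python3 - <<'E'
from plant import r,eyes
from h import *
for n in ('w15','w16'):
    f=np.load(n+'.npz');hsv=cv2.cvtColor(f['p'],cv2.COLOR_BGR2HSV).astype(int)
    m=((hsv[...,0]<8)|(hsv[...,0]>172))&(hsv[...,1]>150)&(hsv[...,2]>60);m[:,400:]=0
    b=bigs(m)[0]; C=cam(eyes,'wrist',f)
    vs,us=np.where(b[2]); k=f['d'][b[2]]
    nrm=cv2.undistortPoints(np.c_[us,vs].astype(float).reshape(-1,1,2),C[0],C[1]).reshape(-1,2)
    P=(np.c_[nrm,np.ones(len(nrm))]*k[:,None])@C[2].T+C[3]; P=P[k>0]
    top=np.percentile(P[:,2],95); print(n,b[1],'bar top z',top,'axis',top-.009)
    for th in (0,.19,.26,.32): print(th,.130+.1135*np.sin(th-.132))
print(np.round(r.get_state()['contact_force'],2))
E
```

```text
24.1167 [ 0.72  0.53 -0.73  1.75  0.41  1.01  0.05] [ 0.4904 -0.1829  0.4801] [-0. -0.  0. -0. -0.  0. -0.]
axes x [ 0. -0. -1.] y [0.978 0.207 0.   ] z [ 0.207 -0.978  0.   ]
shift now [76.1 -0.4  0. ] turn 0.0004
shift after turn [76.1 -0.4  0. ]
(285, 124, 23, 117)
[np.float32(-77.82), np.float32(-77.75), np.float32(12.1), np.float32(11.69)]
yaw 12.216133
widths 21.692291 120.76204
centre [ 507.065   -178.90051] by far edge [ 507.3572  -180.25024]
w15 [276.09846547 185.49488491] bar top z 0.15388123409371326 axis 0.14488123409371326
0 0.11506146983978828
0.19 0.13657930975208774
0.26 0.14448836136057788
0.32 0.15121252689611628
w16 [275.12899106 184.71392082] bar top z 0.1539355126279064 axis 0.14493551262790638
0 0.11506146983978828
0.19 0.13657930975208774
0.26 0.14448836136057788
0.32 0.15121252689611628
[ 0.62  0.69 -0.16]
```

```bash
python3 - <<'E'
from plant import r
print(r.finish_job())
E
```

```text
the job is handed in; nothing more can be done
None
```

The shaker is loaded and the job was handed in at about 24 s, with no verdict reported back. I swung the bar back until it stayed there by itself. I then set the blue rack on the tray, brought the bar forward again, released it above the caps and lifted the gripper clear.

**Last checks:**
- **Bar:** the depth image put its axis at 144.9 mm in two pictures about 1 s apart, so it was still. That is about 0.26 rad, resting on the caps.
- **Rack position:** measured before the bar came forward, it was about 1 mm from the tray centre, with its yaw within about 0.5° of the tray's. It sat between all four lugs.
- **Rack after closing:** my automatic rack measurement failed, because the bar covered half of the rack and the mask caught only one side (22 mm wide). Worked back by hand from the visible edge, the centre was still about 1 mm off.
- **Bystanders:** the pink rack, the white box and the bottle were never touched and looked unmoved in the pictures, but I did not re-measure their positions.
- **Forces:** the highest wrist force I read was about 20 N, while swinging the bar back. It was near zero at the end, with the gripper open.

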